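# Put the hammer away on its stand, lifted at its balance point

## Robot

A 6-joint arm with a two-finger parallel gripper is mounted at the origin on the work surface. World frame = base frame: x ahead of the robot, y to its left, z up, the work surface at z = 0. Lengths are in mm, angles in rad, forces in N, time in s.
With the tool pointing down it reaches from about 350 to 875 mm from the base axis. Payload 4.2 kg.
Tool frame: the origin (TCP) lies between the finger pads; the fingertips stand 17 mm ahead of it and the grasp point (between the pads) lies 2 mm behind it; z points along the fingers, y is the line along which they close (so a half turn about z gives the same grasp; the last joint's range is limited). The gripper opens to 85 mm and grips with 20 to 120 N. Pads are 22 mm wide; open, the fingers measure 114 mm over their backs; the gripper's body (76 mm by 85 mm) begins 54 mm behind the grasp point. The pads swing forward as they close: fully open they stand 13 mm farther back than shut.
Start: joints at [-1.004, 0.385, 0.008, 0, -1.194, -0.259], TCP at [189.367, -595.6, 211.612] pointing down, gripper open.
Joint ranges: [-3.14, 3.14], [-1.21, 2.06], [-1.07, 1.41], [-3.16, 2.05], [-2.99, -0.16], [-3.1, 3.1]. Speed limits (rad/s): [2.79, 2.79, 3.14, 3.14, 3.14, 3.14].

## Interface

Orientations are given as a unit quaternion [x, y, z, w].
In Python, from bench import arm, get_image, get_calibration gives the robot as it stands (arm), with the cameras as plain functions.
- The arm moves only by the tool advance, called by a JSON object that holds its "op" and its "data", one argument or row to a line. Schema: {"type":"object","properties":{"rows":{"type":"string"},"finger_gap":{"type":"number"},"only":{"type":"string"},"quiet":{"type":"boolean"},"lines":{"type":"string"}},"required":["rows"],"additionalProperties":false}. rows is a string of 1 to 10 rows, parted by a bar, with the numbers parted by commas; each row has 6 numbers: dx, dy, dz in units of 100 mm, then a rotation vector rx, ry, rz in units of 0.25 rad; each row is the pose to reach, as a shift and turn from the pose commanded when the call began, along the tool's axes at that moment; what a row does not reach only later rows make up. A row lasts 1/10 s, in which the tool goes at most 50 mm and 0.15 rad, less where a joint would pass 70% of its speed; a pose out of reach is approached as far as the arm can. finger_gap is the finger opening in mm, set as the call begins (left out keeps the last). The fingers move at their own pace and stop on an object; the grip force is fixed at half the most. Time passes only in rows, so rows that do not move let the fingers close. The tool returns the time, the measured TCP pose, the force, the opening and the grip force at its end. only (a regular expression) keeps the lines of the reply that match it, lines (a string "A,B") keeps lines A to B, and quiet returns only ok. Input that does not fit is refused with a message, and nothing moves.
- arm.read_state(): the state, without advancing time (a new reading comes with each control period).
- get_image(name): name is "side" or "top" or "wrist"; returns the picture (384x512x3 uint8, blue, green, red); there is no depth.
- get_calibration(name): a dict with "K" (3x3 intrinsics, pixels), "D" ([k1, k2, p1, p2, k3] as OpenCV has them; the pictures are not rectified), "rvec" (rotation vector, rad) and "tvec" (3), from world to camera coordinates, as OpenCV has them. Camera axes: x right, y down, z forward; pixel columns grow to the right and rows downward; lengths in mm; the calibration is good to about 2 mm. A picture is of the moment at which its call begins: read the wrist's pose just before it. get_calibration takes no time and is no camera call; for the wrist camera it gives the pose at the moment of the call.
- arm.job_done(): hands the job in; it is judged then, once.
The state is a dict: "clock": time; "joints": joint angles; "joint_vel": joint speeds; "joint_efforts": joint torques, N m; "position": TCP position; "ee_rot": TCP orientation; "contact_force": force on the tool from outside, world axes, zero at the start; "wrist_torque": the same for the moment, N m; "gripper_width": finger opening in mm; "grasp_force": force on a finger pad.
Only numpy, scipy, OpenCV 4.12 (cv2) and the standard library are available. Lean on these libraries where they do the work, as an engineer would, in place of code of your own. Each camera call takes 0.05 s, during which the arm holds its last target. There are 200 camera calls.

## Task

Put the steel-headed hammer away on its wooden stand. Grip its handle at the balance point, a little behind the head, so that it comes up level and stays level; lay it with its head flat on the stand's block and its handle down in the fork, and only let go once it is lying there. Leave the wooden mallet where it is.

Things in the scene. Friction and masses are not known exactly. Their poses are not given: they have to be found in the camera images.
- hammer: Hammer (sizes in mm), 0.56 kg, lying flat on a 3 mm green mat. Origin: mid-length, on its underside; x runs along the handle to the head, z up. Dark steel head, centre x=145, 26 (x) by 93 (y), 28 high. Pale wood handle 26 wide, from 4 to 24 above the underside; butt 36 wide, 28 high, ends x=-160. Head-heavy: it balances at x=83, on the handle 49 behind the head. Gripped far off it may turn.
- mallet: Wooden mallet to be left alone, lying on the mat: round barrel head 68 mm in diameter and 95 long, across a pale wood handle 26 thick, 310 long in all. Origin: on the mat near mid-length; x axis along the handle to the head, whose centre is at x=120.
- stand: Wooden stand, fixed. Origin: its underside; x runs from fork to head block, z up. Base board 100 wide, 14 high, x=-125 to 165. Block: x=110 to 180, 110 wide, flat top z=45 mm. Fork at x=-75, 14 thick: slot 54 wide, slot floor z=49, prong tops z=75 (mm). Put away, the hammer's origin is 45 mm straight above this origin and their x axes agree.

How it is judged (in metres and radians):
On the way, in this order (a step that is already met when the one before it is completed fails the run):
1. the hammer is held clear of the mat (underside over 50 mm up), level within 10 degrees, with the grip within 25 mm of the balance point along the handle (height (world z) of hammer above 0.05 m and angle between hammer's own z axis and vertical below 0.175 rad and contact force between the fingers and hammer above 1 N and x of the grasp point in the frame of hammer between 0.058 and 0.108 m), for 0.2 s.
2. the hammer, still held, is laid on the stand (within 20 mm of its place horizontally and lowered to within 10 mm) (horizontal distance between hammer and stand below 0.02 m and z of hammer in the frame of stand below 0.055 m and contact force between the fingers and hammer above 1 N), for 0.05 s.
At the end, for the whole second after the job is handed in: The hammer lies at rest and released on the stand, head flat on the block and handle down in the fork: within 20 mm of its place horizontally, 8 mm in height, 10 degrees in line with the stand and 6 degrees of level; the mallet is within 25 mm of where it was (horizontal distance between hammer and stand below 0.02 m and z of hammer in the frame of stand between 0.037 and 0.053 m and angle between the x axis of hammer and the x axis of stand, either way round below 0.175 rad and angle between hammer's own z axis and vertical below 0.1 rad and linear speed of hammer below 0.02 m/s and distance of mallet from where it was at the start of the episode below 0.025 m); the robot touches nothing.
It fails at once if the hammer is tipped more than 20 degrees (angle between hammer's own z axis and vertical above 0.35 rad).
It fails at once if the mallet is moved more than 25 mm (distance of mallet from where it was at the start of the episode above 0.025 m).
It also fails if it takes over 38 s, if anything falls off the work surface, if the arm or the gripper's body presses on something with over 40 N, if the wrist force passes 120 N, or if a joint passes its speed limit or range.

## Working session

There is one attempt and no reset: what is moved stays moved. The work goes in short steps, Python scripts to look and compute and a tool call to move; the robot and the scene stay as the last step left them, time stands still between calls to the robot, and variables do not carry over. Pictures are saved under pics/ and viewed, at most 10 in all, crops included, and the job is handed in when it is done.

```bash
ls; mkdir -p pics
```

Run:
```python
from bench import arm, get_image, get_calibration
import cv2
for n in("top","side"):
    cv2.imwrite(f"pics/{n}0.png",get_image(n))
    c=get_calibration(n);print(n,c)
s=arm.read_state();print(s["clock"],s["position"],s["ee_rot"])
```

```text
bench.py
pics
top {'K': array([[437.8852169 ,   0.        , 259.99687407],
       [  0.        , 437.8852169 , 199.61167723],
       [  0.        ,   0.        ,   1.        ]]), 'D': array([-0.00757929,  0.        ,  0.        ,  0.        ,  0.        ]), 'rvec': array([ 2.15706652, -2.18465462,  0.1519831 ]), 'tvec': array([ -6.70337558, 477.91992727, 827.60381477])}
side {'K': array([[423.97477565,   0.        , 246.70844753],
       [  0.        , 423.97477565, 191.72737779],
       [  0.        ,   0.        ,   1.        ]]), 'D': array([-0.14706165,  0.        ,  0.        ,  0.        ,  0.        ]), 'rvec': array([ 0.83271124, -2.64040034,  0.96243973]), 'tvec': array([418.52101366, 235.84275254, 651.25874381])}
0.1 [ 189.20511299 -595.08724486  210.62493058] [-1.53214998e-01  9.88192382e-01  9.69460228e-04 -2.00415039e-04]
```

View pics/top0.png

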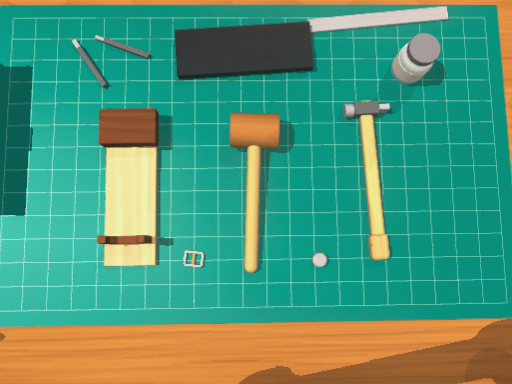

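View pics/side0.png

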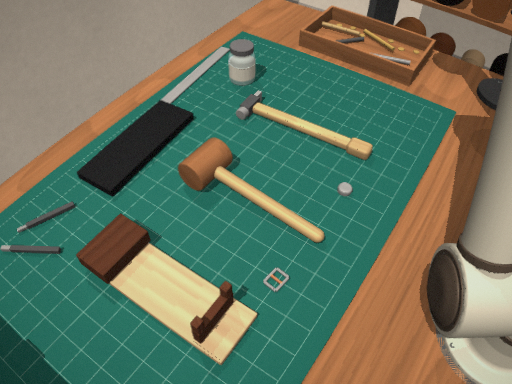

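The top view shows the hammer on the right (head about 367,108; butt 379,250), the mallet in the middle (255,130 to 250,270) and the stand on the left (block 128,128; fork 125,240). All the heads point away from the robot. I'll zoom in on the hammer and stand to measure them.

Run:
```python
import cv2,numpy as np
t=cv2.imread("pics/top0.png")
a=t[90:280,85:185]; b=t[90:280,330:430]
z=cv2.resize(np.hstack([a,b]),None,fx=3.1,fy=3.1,interpolation=cv2.INTER_CUBIC)
for k in range(0,190,10):
    cv2.putText(z,str(90+k),(0,int(k*3.1)+4),0,.35,(255,255,255));cv2.line(z,(22,int(k*3.1)),(28,int(k*3.1)),(255,255,255))
for k in range(0,100,10):
    for o,x0 in((0,85),(100,330)):
        cv2.putText(z,str(x0+k),(int((o+k)*3.1)-8,586),0,.33,(255,255,255));cv2.line(z,(int((o+k)*3.1),570),(int((o+k)*3.1),576),(255,255,255))
cv2.imwrite("pics/z.png",z)
```

```text
(no output)
```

View pics/z.png

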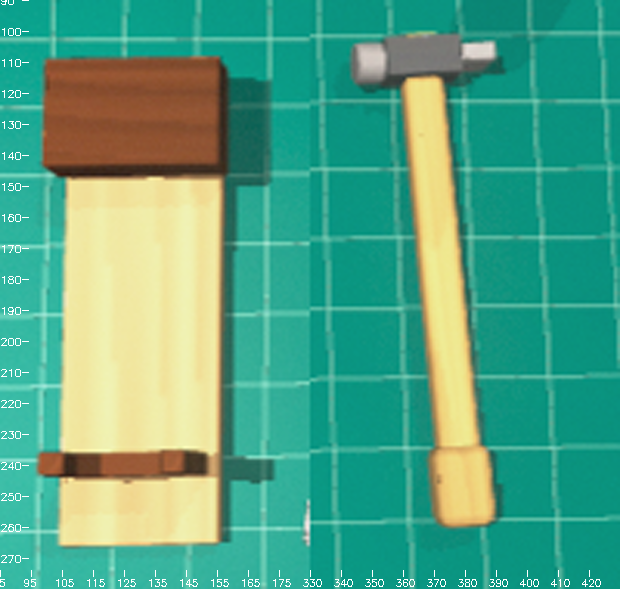

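The zoom shows the block-top corners at about (99.5,108.7), (155.8,108.7), (98.9,143) and (157,143), and the board's front corners at (104,266) and (155.6,265). The hammer head ends are at (344,110) and (390,106), and the butt end is at (380,259). Next I fit both poses and check them in the side view.

Create h.py:
```python
from bench import arm, get_image, get_calibration
import cv2,numpy as np
from scipy.optimize import least_squares
from scipy.spatial.transform import Rotation as R
def proj(n,P,c=None):
    c=c or get_calibration(n)
    return cv2.projectPoints(np.float64(P),c["rvec"],c["tvec"],c["K"],c["D"])[0][:,0]
def place(p,M,z0=0):
    M=np.float64(M); c,s=np.cos(p[2]),np.sin(p[2])
    return np.c_[p[0]+c*M[:,0]-s*M[:,1],p[1]+s*M[:,0]+c*M[:,1],M[:,2]+z0]
def fit(M,px,x0,z0):
    c=get_calibration("top")
    r=least_squares(lambda p:(proj("top",place(p,M,z0),c)-px).ravel(),x0,x_scale=[10,10,.1])
    return r.x,r.fun.reshape(-1,2).round(1).tolist()
```

Run:
```python
from h import *
MS=[[180,55,45],[180,-55,45],[110,55,45],[110,-55,45],[-125,50,14],[-125,-50,14]]
pS=[[99.5,108.7],[155.8,108.7],[98.9,143.2],[156.8,143.2],[104,266],[155.6,265]]
MH=[[145,46.5,14],[145,-46.5,14],[-160,0,14],[132,0,20],[-110,0,18]]
pH=[[344,110.3],[390,106.2],[380.2,258.8],[366.6,116],[377.8,233]]
for z in(0,3): print(z,*fit(MS,pS,[500,200,0],z))
s=fit(MS,pS,[500,200,0],3)[0]; h,f=fit(MH,pH,[500,-200,0],3); print(h,f)
b=place(h,[[83,0,17]],0);print("balance",b)
im=cv2.imread("pics/side0.png")
H=MH+[[132,13,14],[132,-13,14],[-110,13,14],[-110,-13,14]]
for P,c in((place(s,MS,3),(0,0,255)),(place(s,MS,0),(255,0,0)),(place(h,H,3),(255,0,255))):
    for u in proj("side",P): cv2.circle(im,tuple(int(v*8) for v in u),12,c,-1,shift=3)
cv2.imwrite("pics/chk.png",cv2.resize(im[60:370],(800,484)))
```

```text
0 [4.78281618e+02 2.42083968e+02 4.05638266e-03] [[0.3, -0.0], [0.6, -0.7], [-0.0, 0.6], [-0.8, -0.2], [-0.1, 0.1], [0.1, 0.2]]
3 [4.77738984e+02 2.41244839e+02 4.04813036e-03] [[0.2, -0.2], [0.7, -0.9], [-0.1, 0.5], [-0.7, -0.3], [-0.2, 0.4], [0.2, 0.5]]
[ 5.18675666e+02 -2.39570613e+02  4.58982731e-02] [[-0.2, -0.4], [-1.2, 1.4], [-0.2, 0.3], [1.1, -2.0], [0.5, 0.6]]
balance [[ 601.58825576 -235.76239401   17.        ]]
```

View pics/chk.png

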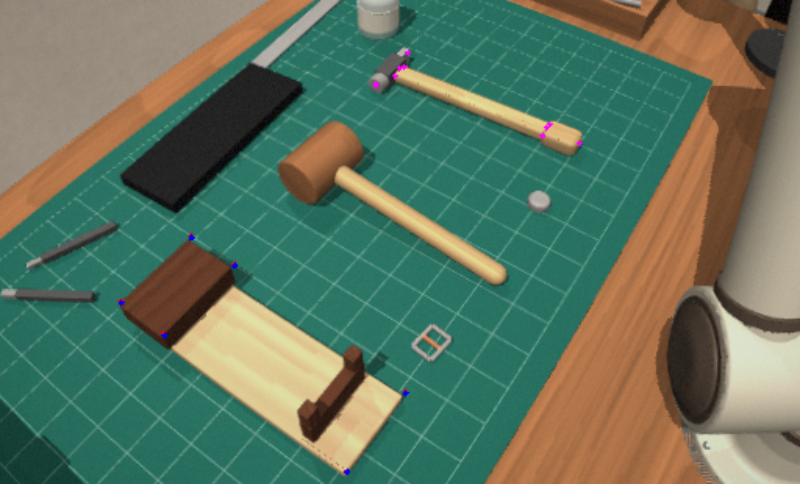

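The reprojection matches the side view: the blue stand points sit on its corners and the magenta points sit on the hammer. Now I work out the first move.

Add to h.py:
```python
def go(p,yaw):
    "shift and turn in tool axes to TCP p, with tool y at yaw from world y, pointing down"
    s=arm.read_state(); r=R.from_quat(s["ee_rot"])
    t=R.from_matrix(np.c_[[-np.cos(yaw),-np.sin(yaw),0],[-np.sin(yaw),np.cos(yaw),0],[0,0,-1]])
    print(s["clock"],s["position"].round(1),"shift",r.inv().apply(np.array(p)-s["position"]).round(1),"rot",(r.inv()*t).as_rotvec().round(3))
```

```bash
python3 -c "
from h import *
go([601.6,-235.8,130],.043)"
```

```text
0.1 [ 189.2 -595.1  210.6] shift [-501.8  217.4   81. ] rot [ 0.002 -0.     0.265]
```

Careful with the scale: shifts go in units of 100 mm and turns go in units of 0.25 rad. That gives: -450 mm is -4.5, -405 mm is -4.05, 0.265 rad is 1.06.

{"op": "advance", "data": {
  "rows": "-0.45,0.2,0.07,0,0,0.12 | -0.9,0.4,0.14,0,0,0.24 | -1.35,0.6,0.21,0,0,0.36 | -1.8,0.8,0.28,0,0,0.48 | -2.25,1,0.35,0,0,0.6 | -2.7,1.2,0.42,0,0,0.72 | -3.15,1.4,0.5,0,0,0.8 | -3.6,1.6,0.58,0,0,0.88 | -4.05,1.8,0.65,0,0,0.96 | -4.5,1.97,0.72,0,0,1.06",
  "finger_gap": 85
}}

```text
clock: 1.1
position: [559.4, -269.6, 139.0]
ee_rot: [-0.021, 1.0, 0.0, -0.0]
contact_force: [1.4, -1.0, 0.3]
gripper_width: 85.0
grasp_force: 0.0
```

```bash
python3 -c "
from h import *
go([601.6,-235.8,130],.043)"
```

```text
1.1 [ 559.4 -269.6  139. ] shift [-43.6  32.    9. ] rot [ 0.    -0.001 -0.001]
```

To row units: -43.6 mm is -0.436, 32 mm is 0.32.

{"op": "advance", "data": {
  "rows": "-0.25,0.18,0.05,0,0,0 | -0.436,0.32,0.09,0,0,0 | -0.436,0.32,0.09,0,0,0 | -0.436,0.32,0.09,0,0,0"
}}

```text
clock: 1.5
position: [600.3, -237.7, 130.1]
ee_rot: [-0.021, 1.0, 0.0, -0.001]
contact_force: [-0.3, 0.3, 0.5]
gripper_width: 84.7
grasp_force: 0.0
```

Run:
```python
from h import *
go([601.6,-235.8,130],.043)
c=get_calibration("wrist"); im=get_image("wrist")
h=[518.7,-239.6,.044]
for P,col in (([[83,0,24],[83,13,14],[83,-13,14]],(255,0,255)),([[132,13,14],[132,-13,14],[0,13,14],[0,-13,14]],(255,0,0))):
    for u in proj("wrist",place(h,P,3),c):
        print(u.round()); 
        if abs(u).max()<3000: cv2.circle(im,tuple(int(v) for v in u),3,col,-1)
cv2.imwrite("pics/w1.png",im)
```

```text
1.5 [ 600.3 -237.7  130.1] shift [-1.4  1.8  0.1] rot [ 0.    -0.001 -0.   ]
[258. 184.]
[273. 181.]
[242. 181.]
[272. 234.]
[243. 234.]
[275.  78.]
[241.  78.]
```

View pics/w1.png

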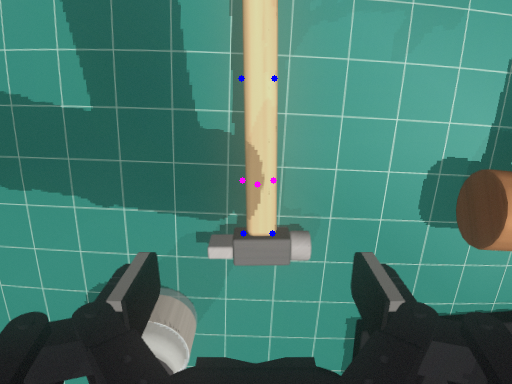

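The wrist view shows the handle axis at about column 262, against a predicted 258, so I shift y by about 3 mm. The head junction at row 233 matches the prediction. Next I descend and grip.

To row units: 109 mm is 1.09, 75 mm is 0.75.

{"op": "advance", "data": {
  "rows": "-0.01,0.04,0.4,0,0,0 | -0.01,0.04,0.75,0,0,0 | -0.01,0.04,0.95,0,0,0 | -0.01,0.04,1.05,0,0,0 | -0.01,0.04,1.09,0,0,0 | -0.01,0.04,1.09,0,0,0",
  "finger_gap": 60
}}

```text
clock: 2.15
position: [601.7, -234.4, 22.3]
ee_rot: [-0.021, 1.0, -0.0, 0.0]
contact_force: [-0.1, 0.1, -0.3]
gripper_width: 59.8
grasp_force: 0.0
```

{"op": "advance", "data": {
  "rows": "0,0,0,0,0,0 | 0,0,0,0,0,0 | 0,0,0,0,0,0 | 0,0,0,0,0,0 | 0,0,0,0,0,0 | 0,0,0,0,0,0 | 0,0,0,0,0,0 | 0,0,0,0,0,0",
  "finger_gap": 0
}}

```text
clock: 2.95
position: [601.5, -233.6, 21.5]
ee_rot: [-0.021, 1.0, 0.0, -0.0]
contact_force: [0.6, -0.1, -0.3]
gripper_width: -0.2
grasp_force: 0.0
```

The fingers closed fully on nothing, so I look before moving.

Run:
```python
from h import *
s=arm.read_state();print(s["gripper_width"],s["grasp_force"],s["contact_force"])
a=get_image("side")[70:190,200:400];w=get_image("wrist")
w=cv2.resize(w,(400,300));a=cv2.resize(a,(400,240))
cv2.imwrite("pics/g1.png",np.vstack([w,a]))
```

```text
-0.20368625539228918 0.0 [ 0.62002112 -0.12281085 -0.27794399]
```

View pics/g1.png

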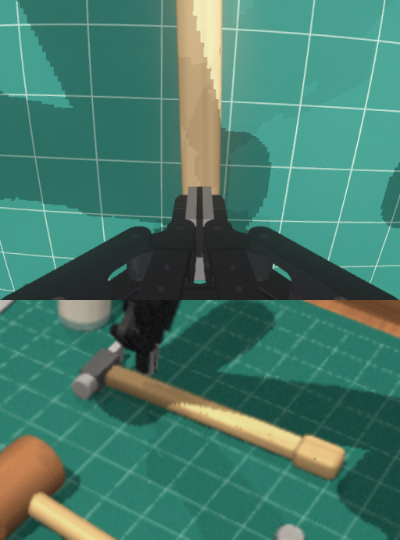

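Run:
```python
from h import *
P=[[601.5,-233.6,z] for z in(4,10,20,27,35,50)]
s=proj("side",P)
print("side crop",((s-[200,70])*2+[0,300]).round().tolist())
print("wrist crop",(proj("wrist",P)*400/512).round().tolist())
h=[518.7,-236.6,.044]
Q=place(h,[[83,13,14],[83,-13,14],[83,0,24],[132,0,24],[158,0,24],[0,13,14],[0,-13,14]],3)
print("hs",((proj("side",Q)-[200,70])*2+[0,300]).round().tolist());print("hw",(proj("wrist",Q)*400/512).round().tolist())
```

```text
side crop [[145.0, 394.0], [145.0, 390.0], [145.0, 383.0], [146.0, 379.0], [146.0, 373.0], [146.0, 363.0]]
wrist crop [[200.0, 176.0], [200.0, 180.0], [200.0, 186.0], [200.0, 191.0], [200.0, 196.0], [201.0, 209.0]]
hs [[139.0, 392.0], [150.0, 380.0], [145.0, 379.0], [109.0, 365.0], [91.0, 358.0], [203.0, 417.0], [213.0, 405.0]]
hw [[220.0, 184.0], [182.0, 184.0], [201.0, 191.0], [201.0, 252.0], [201.0, 279.0], [223.0, 58.0], [180.0, 58.0]]
```

The projections suggest the fingertips are around z≈30, above the handle, although the reported TCP implies 4.5. I zoom in on the tips to confirm.

Run:
```python
from h import *
a=get_image("side")[75:135,225:305];w=get_image("wrist")[200:300,190:330]
a=cv2.resize(a,(400,300),interpolation=2);w=cv2.resize(w,(420,300),interpolation=2)
z=np.zeros((600,420,3),np.uint8);z[:300,:400]=a;z[300:]=w
for k in range(0,60,5):cv2.putText(z,str(75+k),(0,k*5+4),0,.3,(255,255,255))
for k in range(0,80,10):cv2.putText(z,str(225+k),(k*5-8,297),0,.3,(255,255,255))
for k in range(0,100,10):cv2.putText(z,str(200+k),(0,300+k*3+4),0,.3,(255,255,255))
for k in range(0,140,10):cv2.putText(z,str(190+k),(k*3-8,597),0,.3,(255,255,255))
cv2.imwrite("pics/g2.png",z)
for zz in (5,15,25,35,45):
    Q=[[601.5-11,-233.6-3,zz],[601.5-11,-233.6+3,zz],[601.5+11,-233.6+3,zz],[601.5+11,-233.6-3,zz]]
    print(zz,"s",proj("side",Q).round(1).tolist(),"w",proj("wrist",Q).round().tolist())
```

```text
5 s [[277.0, 117.7], [275.7, 119.0], [267.8, 115.6], [269.2, 114.2]] w [[252.0, 208.0], [263.0, 209.0], [261.0, 244.0], [250.0, 243.0]]
15 s [[277.2, 114.4], [275.9, 115.7], [267.9, 112.3], [269.3, 110.9]] w [[252.0, 215.0], [263.0, 215.0], [261.0, 252.0], [250.0, 252.0]]
25 s [[277.4, 111.0], [276.1, 112.4], [268.1, 108.9], [269.5, 107.6]] w [[252.0, 222.0], [263.0, 223.0], [261.0, 261.0], [250.0, 261.0]]
35 s [[277.6, 107.6], [276.3, 109.0], [268.2, 105.5], [269.6, 104.2]] w [[251.0, 231.0], [264.0, 231.0], [262.0, 271.0], [250.0, 271.0]]
45 s [[277.9, 104.2], [276.5, 105.5], [268.4, 102.1], [269.8, 100.8]] w [[251.0, 240.0], [264.0, 241.0], [262.0, 282.0], [249.0, 282.0]]
```

View pics/g2.png

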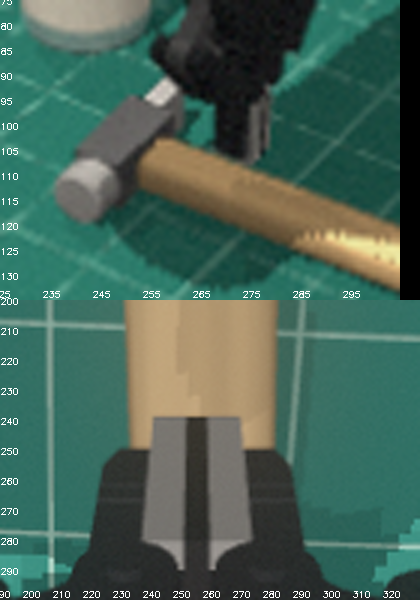

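The fingertips really are at about z≈37–40 (side tip at (276,107), wrist pad end at row 239). That is roughly 17 mm behind the reported TCP, not ahead of it. I reopen and go about 30 mm lower in small steps, watching the force.

{"op": "advance", "data": {
  "rows": "0,0,0,0,0,0 | 0,0,0,0,0,0 | 0,0,0,0,0,0 | 0,0,0,0,0,0 | 0,0,0,0,0,0",
  "finger_gap": 60
}}

```text
clock: 3.65
position: [601.6, -233.7, 21.6]
ee_rot: [-0.021, 1.0, -0.0, 0.0]
contact_force: [0.2, 0.1, 0.0]
gripper_width: 60.1
grasp_force: 0.0
```

{"op": "advance", "data": {
  "rows": "0,0,0.05,0,0,0 | 0,0,0.1,0,0,0 | 0,0,0.15,0,0,0 | 0,0,0.2,0,0,0 | 0,0,0.2,0,0,0"
}}

```text
clock: 4.15
position: [600.8, -233.5, 0.3]
ee_rot: [-0.021, 1.0, 0.0, -0.001]
contact_force: [-0.5, -0.4, 0.4]
gripper_width: 60.1
grasp_force: 0.0
```

No contact at a reported z of 0, so the offset is confirmed. I go 9 mm lower and close.

To row units: 9 mm is 0.09, 6 mm is 0.06.

{"op": "advance", "data": {
  "rows": "0,0,0.03,0,0,0 | 0,0,0.06,0,0,0 | 0,0,0.09,0,0,0 | 0,0,0.09,0,0,0"
}}

```text
clock: 4.55
position: [601.2, -233.6, -7.9]
ee_rot: [-0.021, 1.0, 0.0, -0.0]
contact_force: [-0.3, 0.5, 0.5]
gripper_width: 60.3
grasp_force: 0.0
```

{"op": "advance", "data": {
  "rows": "0,0,0,0,0,0 | 0,0,0,0,0,0 | 0,0,0,0,0,0 | 0,0,0,0,0,0 | 0,0,0,0,0,0 | 0,0,0,0,0,0",
  "finger_gap": 0
}}

```text
clock: 5.15
position: [601.8, -233.6, -6.9]
ee_rot: [-0.021, 1.0, -0.0, 0.0]
contact_force: [0.3, 0.3, 3.7]
gripper_width: 24.2
grasp_force: 62.5
```

It's gripped (24 mm, 62 N). I lift gently and check.

To row units: -60 mm is -0.6, -110 mm is -1.1.

{"op": "advance", "data": {
  "rows": "0,0,-0.05,0,0,0 | 0,0,-0.15,0,0,0 | 0,0,-0.3,0,0,0 | 0,0,-0.45,0,0,0 | 0,0,-0.6,0,0,0 | 0,0,-0.75,0,0,0 | 0,0,-0.9,0,0,0 | 0,0,-1.05,0,0,0 | 0,0,-1.1,0,0,0 | 0,0,-1.1,0,0,0"
}}

```text
clock: 6.15
position: [602.2, -233.7, 104.3]
ee_rot: [-0.021, 1.0, -0.0, 0.002]
contact_force: [0.5, -0.1, -4.9]
gripper_width: 24.2
grasp_force: 61.5
```

Run:
```python
from h import *
s=arm.read_state();print(s["wrist_torque"],s["contact_force"])
a=get_image("side")[0:200,180:446];w=get_image("wrist")
cv2.imwrite("pics/l1.png",np.vstack([cv2.resize(a,(400,300)),cv2.resize(w,(400,300))]))
z0=108+3;Q=place([518.7,-236.6,.044],[[145,46.5,14],[145,-46.5,14],[-160,0,14],[83,0,24]],z0)
print(((proj("side",Q)-[180,0])*1.5).round().tolist(),(proj("wrist",Q)*400/512+[0,300]).round().tolist())
```

```text
[-0.03779048 -0.01983501  0.01616393] [ 0.54377341 -0.13638491 -4.92252078]
[[88.0, 113.0], [121.0, 84.0], [302.0, 170.0], [142.0, 105.0]] [[269.0, 584.0], [133.0, 584.0], [201.0, 117.0], [201.0, 514.0]]
```

View pics/l1.png

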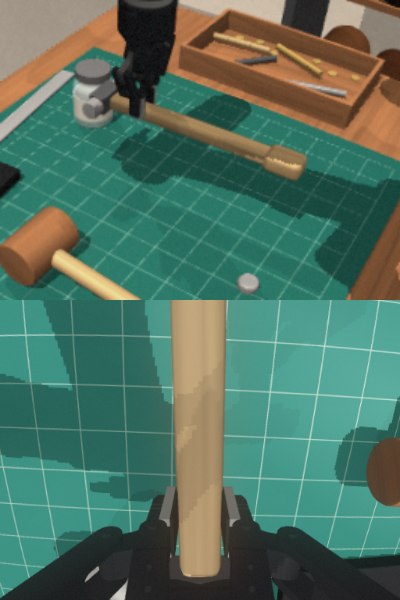

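The hammer hangs level, with its butt at about (305,165) against a predicted (302,170) and almost no wrist torque. Now to the stand.

```bash
python3 -c "
from h import *
go([560.9,241.9,105],.004)"
```

```text
6.25 [ 601.  -233.4  102.2] shift [ 19.9 476.6  -2.5] rot [ 0.001 -0.001  0.038]
```

{"op": "advance", "data": {
  "rows": "0,0.1,-0.03,0,0,0 | 0.01,0.3,-0.05,0,0,0.008 | 0.03,0.6,-0.05,0,0,0.02 | 0.04,0.95,-0.05,0,0,0.032 | 0.06,1.3,-0.05,0,0,0.04 | 0.07,1.65,-0.05,0,0,0.052 | 0.08,2,-0.05,0,0,0.064 | 0.1,2.35,-0.05,0,0,0.076 | 0.11,2.7,-0.05,0,0,0.084 | 0.13,3.05,-0.05,0,0,0.096"
}}

```text
clock: 7.25
position: [574.7, 72.4, 107.3]
ee_rot: [-0.01, 1.0, -0.0, -0.0]
contact_force: [0.5, 0.3, -4.6]
gripper_width: 24.7
grasp_force: 61.5
```

{"op": "advance", "data": {
  "rows": "0.01,0.35,0,0,0,0.012 | 0.03,0.7,0,0,0,0.024 | 0.05,1.05,0,0,0,0.036 | 0.06,1.35,0,0,0,0.044 | 0.07,1.58,0,0,0,0.052 | 0.07,1.7,0,0,0,0.056 | 0.07,1.72,0,0,0,0.056 | 0.07,1.72,0,0,0,0.056 | 0.07,1.72,0,0,0,0.056"
}}

```text
clock: 8.15
position: [565.1, 241.2, 107.4]
ee_rot: [-0.002, 1.0, -0.0, -0.0]
contact_force: [0.1, -0.5, -6.2]
gripper_width: 24.4
grasp_force: 61.5
```

```bash
python3 -c "
from h import *
go([560.9,241.9,105],.004)"
```

```text
8.15 [565.1 241.2 107.4] shift [4.2 0.7 2.4] rot [-0.001 -0.001 -0.   ]
```

Next I correct the last 4 mm, descend to just above the stand, and check the alignment in both views.

{"op": "advance", "data": {
  "rows": "0.04,0.01,0.1,0,0,0 | 0.04,0.01,0.3,0,0,0 | 0.04,0.01,0.45,0,0,0 | 0.04,0.01,0.52,0,0,0 | 0.04,0.01,0.52,0,0,0 | 0.04,0.01,0.52,0,0,0"
}}

```text
clock: 8.75
position: [561.7, 243.3, 56.0]
ee_rot: [-0.002, 1.0, 0.0, 0.0]
contact_force: [-0.4, -0.4, -3.6]
gripper_width: 24.4
grasp_force: 61.4
```

Run:
```python
from h import *
s=arm.read_state();print(s["position"].round(1))
a=get_image("side")[190:384,60:318];w=get_image("top")[80:290,60:200]
cv2.imwrite("pics/p1.png",np.hstack([cv2.resize(a,(450,338))[:338],cv2.resize(w,(225,338))]))
Q=place([477.9,241.6,.004],[[145,46.5,14],[145,-46.5,14],[-160,0,14]],s["position"][2]+9.9)
print(((proj("side",Q)-[60,190])*450/258).round().tolist(),((proj("top",Q)-[60,80])*1.608+[450,0]).round().tolist())
```

```text
[561.7 243.3  56. ]
[[49.0, 103.0], [118.0, 38.0], [350.0, 248.0]] [[511.0, 66.0], [591.0, 65.0], [546.0, 333.0]]
```

View pics/p1.png

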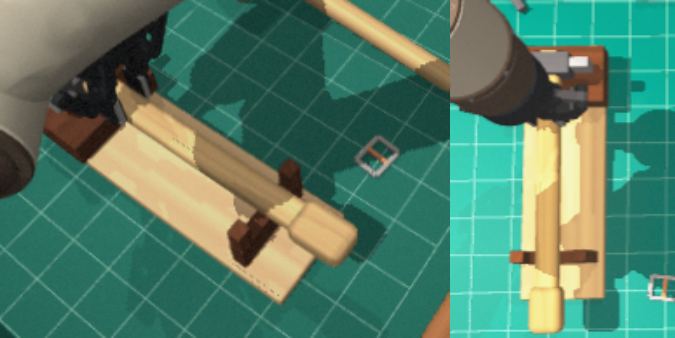

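Both views match: the handle is over the fork slot and the butt end at (345,247) sits within a few pixels of the prediction. Now I lower slowly.

To row units: 4 mm is 0.04, -1 mm is -0.01.

{"op": "advance", "data": {
  "rows": "0,-0.01,0.04,0,0,0 | 0,-0.01,0.08,0,0,0 | 0,-0.01,0.11,0,0,0 | 0,-0.01,0.14,0,0,0 | 0,-0.01,0.16,0,0,0 | 0,-0.01,0.16,0,0,0 | 0,-0.01,0.16,0,0,0"
}}

```text
clock: 9.55
position: [561.3, 242.4, 39.6]
ee_rot: [-0.002, 1.0, -0.0, 0.0]
contact_force: [-0.3, 0.1, -4.4]
gripper_width: 24.8
grasp_force: 61.5
```

To row units: 2 mm is 0.02, 1 mm is 0.01.

{"op": "advance", "data": {
  "rows": "0,0,0.01,0,0,0 | 0,0,0.02,0,0,0 | 0,0,0.02,0,0,0 | 0,0,0.02,0,0,0"
}}

```text
clock: 9.95
position: [561.5, 242.5, 38.1]
ee_rot: [-0.002, 1.0, 0.0, 0.0]
contact_force: [-0.4, 0.1, -1.5]
gripper_width: 24.1
grasp_force: 61.8
```

To row units: 1 mm is 0.01.

{"op": "advance", "data": {
  "rows": "0,0,0.01,0,0,0 | 0,0,0.01,0,0,0 | 0,0,0.01,0,0,0 | 0,0,0.01,0,0,0"
}}

```text
clock: 10.35
position: [561.5, 242.5, 38.1]
ee_rot: [-0.003, 1.0, 0.0, 0.0]
contact_force: [-4.0, -0.2, 5.4]
gripper_width: 24.7
grasp_force: 62.7
```

The hammer has landed: the vertical force flipped to +5 N. I release it and retreat upward.

{"op": "advance", "data": {
  "rows": "0,0,0,0,0,0 | 0,0,0,0,0,0 | 0,0,0,0,0,0 | 0,0,0,0,0,0 | 0,0,0,0,0,0 | 0,0,0,0,0,0",
  "finger_gap": 65
}}

```text
clock: 10.95
position: [561.4, 242.4, 36.5]
ee_rot: [-0.002, 1.0, -0.0, 0.0]
contact_force: [0.1, -0.1, 0.4]
gripper_width: 65.0
grasp_force: 0.0
```

{"op": "advance", "data": {
  "rows": "0,0,-0.1,0,0,0 | 0,0,-0.3,0,0,0 | 0,0,-0.6,0,0,0 | 0,0,-1,0,0,0 | 0,0,-1.4,0,0,0 | 0.2,0,-1.8,0,0,0 | 0.6,0,-2,0,0,0 | 1,0,-2.1,0,0,0 | 1.4,0,-2.1,0,0,0 | 1.4,0,-2.1,0,0,0"
}}

```text
clock: 11.95
position: [417.8, 240.8, 248.5]
ee_rot: [-0.004, 1.0, 0.001, 0.0]
contact_force: [0.4, 0.3, -0.4]
gripper_width: 65.0
grasp_force: 0.0
```

Run:
```python
from h import *
a=get_image("side")[100:384,60:438];w=get_image("top")[80:290,60:300]
cv2.imwrite("pics/e1.png",np.hstack([cv2.resize(a,(400,300)),cv2.resize(w,(343,300))]))
Q=place([477.9,241.6,.004],[[145,46.5,14],[145,-46.5,14],[-160,0,14]],48)
print(((proj("side",Q)-[60,100])*400/378).round().tolist(),((proj("top",Q)-[60,80])*1.4286+[400,0]).round().tolist())
```

```text
[[33.0, 164.0], [74.0, 125.0], [212.0, 251.0]] [[459.0, 62.0], [529.0, 62.0], [489.0, 294.0]]
```

View pics/e1.png

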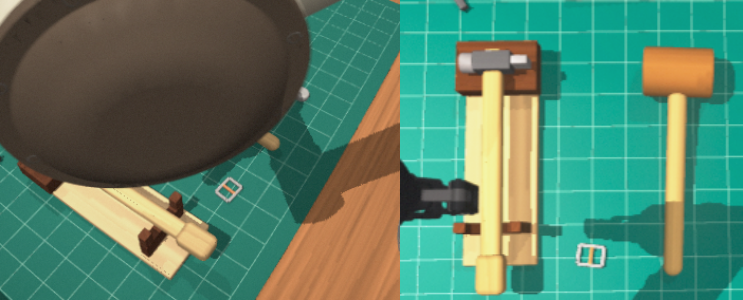

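The hammer lies on the stand with head ends at (459,62) and (529,62) and butt end at (490,294), within a few pixels of the predicted points. The handle is in the fork, the mallet hasn't moved and the gripper is clear. Handing in.

```bash
python3 -c "
from bench import arm, get_image, get_calibration
print(arm.job_done())"
```

```text
the job is handed in; nothing more can be done
None
```

The hammer is on its stand, released, with its head on the block and its handle in the fork; the mallet hasn't moved and the job is handed in at about 12 s, though no verdict was printed. The first close missed, above the handle, because the fingertips sit about 17 mm behind the reported TCP rather than ahead of it.

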